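# Gauge the driver housing's guide tube and show the tip over the light pad

### The job

Take the gauge rod from its wooden cradle, push its shank into the sloping guide tube of the lamp driver housing until the collar stops on the tube's mouth, and pull it right out again. Then hold the rod level with its tip a hand's breadth (about 10 cm) above the middle of the light pad so that it can be read, and finish like that, still holding it in the gripper. Leave the other things on the bench where they are.

Things in the scene. Friction and masses are not known exactly. Their poses are not given: they have to be found in the camera images.
- gauge: gauge rod, 193 mm long, 130 to 210 g. Origin: centre of the collar's stop face. Along own -x: steel shank, 10 mm thick, to the round tip 75 mm away. Along own +x: steel collar, 34 mm across, 8 mm thick, then a square grey handle, 22 x 22 mm, from 8 to 118 mm. It starts level in its cradle, axis 70 mm above the bench, handle sides upright, tip roughly towards the robot (own x within 0.5 rad of world x)
- gauge_tip (a point): end of the gauge's shank, at (-75, 0, 0) mm in the gauge's frame; axes as the gauge's. Thin dark rings near it
- gauge_handle (a point): middle of the gauge's handle, at (63, 0, 0) mm in the gauge's frame; axes as the gauge's; grip near here, from above across the handle. The gauge's centre of mass lies about 37 mm from the gauge's origin on this side
- cradle: fixed wooden cradle. Origin on the bench under the gauge's handle, 60 mm from the collar face; axes as the gauge's at the start. Base 200 x 60 x 10 mm, two uprights 8 mm thick: at x = -105 mm under the shank (73 mm high, 26 mm wide) and x = +45 mm under the handle (67 mm high, 38 mm wide). Their notches are open upwards, 8 mm deep: the gauge lifts straight out
- housing: round finned black lamp driver housing, fixed, 146 mm across and 46 mm high, centred 75 mm from its origin along its own -x. Origin on the bench straight under the tube's mouth; own x within 0.3 rad of world x. An aluminium guide tube stands on it at a slope
- tube: guide tube, fixed on the housing. Origin: centre of its open mouth, 115 mm above the bench. Own z points out of the bore: 30 degrees above level, away from the robot, along the housing's own x seen from above; own y level. Outer diameter 28 mm, bore 18 mm, 80 mm deep, closed bottom; the collar stops on its flat rim
- pad: white square light pad with a glowing top, fixed, 120 x 120 x 14 mm, origin under its centre on the bench
- pad_center (a point): middle of the light pad's top face, 14 mm above the bench
- screwdriver: bystander: a screwdriver 190 mm long lying on the bench; origin on its underside at the middle
- tape: bystander: a black roll of tape, 90 mm across, 24 mm high; origin: centre of its underside
- cap: bystander: a round black spare cap, 72 mm across, 24 mm high; origin: centre of its underside
- nut: bystander: a small steel gland nut, 32 mm across, 20 mm high; origin: centre of its underside
- jar: bystander: a jar with a steel lid, 60 mm across, 75 mm high; origin: centre of its underside
- wrench: bystander: a wrench 170 mm long lying on the bench; origin on its underside at the middle
- terminal: bystander: a grey terminal box 70 x 50 x 30 mm; origin: centre of its underside
Not all that is in view belongs to the job. What is shaped like the housing but yellow is not meant.

How it is judged:
By the outcome, as a careful person would: the job done as asked, in the order asked, and still so for the second after the job is handed in, while the arm keeps its last pose, push and grip.
It also fails if it takes over 54 s, if anything falls off the work surface, if the arm or the gripper's body presses on something with over 40 N, if the wrist force passes 120 N, or if a joint passes its speed limit or range.

### The arm

A 6-joint arm with a two-finger parallel gripper is mounted at the origin on the work surface. World frame = base frame: x ahead of the robot, y to its left, z up, the work surface at z = 0. Lengths are in mm, angles in rad, forces in N, time in s.
With the tool pointing down it reaches from about 300 to 775 mm from the base axis. Payload 14.6 kg.
Tool frame: the origin (TCP) lies midway between the tips of the shut fingers; the grasp point (between the pads) lies 19 mm behind it; z points along the fingers, x is the direction in which the jaws open and shut, and the axes are right-handed (so a half turn about z gives the same grasp; the last joint's range is limited). The gripper opens to 85 mm and grips with 20 to 120 N. Pads are 22 mm wide; open, the fingers measure 114 mm over their backs; the gripper's body (76 mm by 85 mm) begins 54 mm behind the grasp point. The pads swing forward as they close: fully open they stand 13 mm farther back than shut.
Start: joints at [-1.243, 0.3, 1.521, -0, 1.321, -0.067], TCP at [211.535, -507.683, 231.281] pointing down, gripper open.
Joint ranges: [-3.03, 3.03], [-0.79, 2.21], [0.23, 2.52], [-1.04, 4.18], [0, 3.07], [-2.55, 2.55]. Speed limits (rad/s): [2.22, 2.22, 2.57, 3.14, 3.14, 3.14].

### API

Orientations are given as a rotation vector (axis times angle).
In Python, from plant import env, capture gives the robot as it stands.
- The arm moves only by the tool arm_command, never from a script. Its arguments are lists of equal length, an entry for each row: "travel": the shift along the tool's x, y, z in m, a list of three; "dr": the turn, a rotation vector about the tool's x, y, z in degrees, a list of three; "hand": the gripper's target within -1 to 1 (shut at 1, half-way at 0, fully open at -1). In form: {"travel": [[x, y, z], ...], "dr": [[wx, wy, wz], ...], "hand": [hand, ...]}. A call has 1 to 5 rows; each row shifts and turns the commanded pose from where the row before left it, along the tool's axes as they then stand; what a row does not reach is not made up. A row lasts 1/10 s, in which the tool goes at most 50 mm and 8.59 degrees, less where a joint would pass 70% of its speed; a pose out of reach is approached as far as the arm can. A call with a gripper value outside its range is refused whole. The fingers move at their own pace and stop on an object; "grip_force" is the grip in N (left out, the last holds). Time passes only in rows, so rows that do not move let the fingers close. It gives the time, the measured TCP pose, the force and the opening at its end, in the units of the state.
- env.state(): the state, without advancing time (a new reading comes with each control period).
- capture(name): name is "scene" or "top" or "wrist"; returns a dict with "img" (400x640x3 uint8, blue, green, red), "fx", "fy", "cx", "cy" (pixels), "R" (3x3) and "t" (3): a world point X has camera coordinates R X + t. Camera axes: x right, y down, z forward; pixel columns grow to the right and rows downward; lengths in mm; the calibration is good to about 2 mm. A picture is of the moment at which its call begins. There is no depth.
- env.close_job(): hands the job in, once; it reports no verdict.
The state is a dict: "time_s": time; "qpos": joint angles; "dq": joint speeds; "joint_torque": joint torques, N m; "tool_pos": TCP position; "ee_rot": TCP orientation; "force": force on the tool from outside, world axes, zero at the start; "torque": the same for the moment, N m; "opening": finger opening in mm.
Only numpy, scipy, OpenCV 4.12 (cv2) and the standard library are available. Lean on these libraries where they do the work, as an engineer would, in place of code of your own. Each camera call takes 0.05 s, during which the arm holds its last target. There are 200 camera calls.

## Working session

There is one attempt and no reset: what is moved stays moved. The work goes in short steps, Python scripts to look and compute and a tool call to move; the robot and the scene stay as the last step left them, time stands still between calls to the robot, and variables do not carry over. Pictures are saved under pics/ and viewed, about 8 in all and at most 12, crops included, and the job is handed in when it is done.

Besides the shell and the picture viewer there is one more tool, called after ">>>" as name(argument=value, ...), one argument or row to a line, values as JSON. arm_command: Moves the arm, as the interface text tells. Its arguments: {"type":"object","properties":{"travel":{"type":"array"},"dr":{"type":"array"},"hand":{"type":"array"},"grip_force":{"type":"number"}},"required":["travel","dr","hand"]}

```bash
ls; mkdir -p pics; python3 - <<'E'
from plant import env, capture
import cv2,pickle
d={}
for n in("scene","top"):
    c=capture(n); d[n]=c; cv2.imwrite(f"pics/{n}0.png",c["img"])
    print(n,c["fx"],c["cx"],c["cy"],c["R"],c["t"])
pickle.dump(d,open("c0.pkl","wb"))
print(env.state())
E
```

```text
pics
scene 493.10165545737834 320.9051543968854 197.89034246616123 [[-0.23000795  0.97311736  0.01178737]
 [ 0.62475219  0.15693278 -0.76489006]
 [-0.74617762 -0.16856661 -0.64405299]] [ 102.22658683 -283.88163061 1835.52429872]
top 393.42013930297185 322.072971639783 207.70103011851967 [[-0.00527725 -0.99997373  0.0049693 ]
 [-0.99004417  0.00452572 -0.14068426]
 [ 0.14065808 -0.00566225 -0.99004204]] [  19.80742421  537.02838127 1265.84950132]
{'time_s': 0.1, 'qpos': array([-1.24262286e+00,  3.00450933e-01,  1.52151660e+00,  3.65686534e-06,
        1.32068726e+00, -6.65829977e-02]), 'dq': array([ 0.00049732, -0.0001844 , -0.00160632,  0.00015652,  0.00066128,
       -0.00060677]), 'joint_torque': array([ 9.55131181e-04, -5.44372773e+01, -3.62368870e+01, -1.03222749e-04,
        3.05177477e-03, -1.86925581e-05]), 'tool_pos': array([ 211.46142142, -507.50248916,  230.75965039]), 'ee_rot': array([-2.61339148e+00,  1.74232811e+00,  1.31986147e-03]), 'force': array([-0.56149655,  0.11951629,  0.97130256]), 'torque': array([ 0.03151352,  0.03533889, -0.02836422]), 'opening': 85.45673459271075}
```

View pics/top0.png

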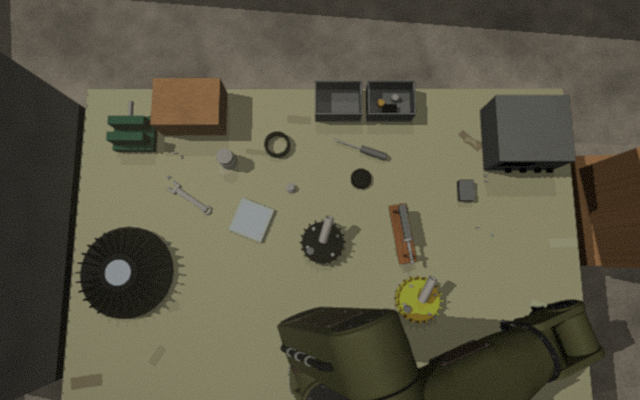

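View pics/scene0.png

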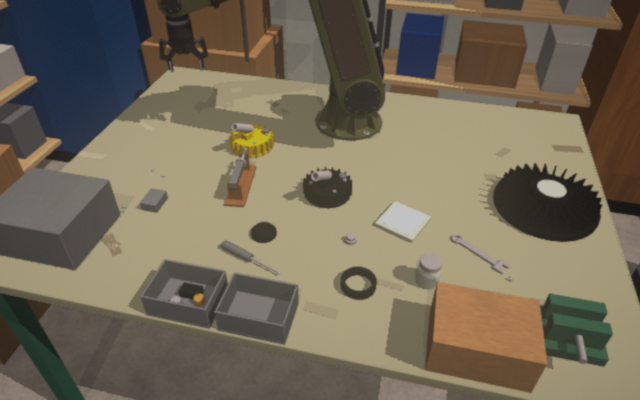

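The top view shows the robot at the bottom, the gauge in its cradle at (403,233), the pad at (252,220), and three candidates for the housing:
- the black finned one with a tube at (322,240)
- the yellow one at (418,298), which the task rules out
- the large black wheel at (128,272), which is about 290 mm across and has no tube

The black one at (322,240) fits, at about 44 px ≈ 146 mm with a sloping tube. I'll confirm it in an enlarged crop.

```bash
python3 - <<'E'
import cv2,pickle,numpy as np
d=pickle.load(open("c0.pkl","rb"))
def g(a): return np.clip((a/255.)**0.6*255,0,255).astype('uint8')
t=cv2.resize(g(d["top"]["img"][190:275,290:430]),None,fx=5,fy=5,interpolation=cv2.INTER_CUBIC)[:, :700]
s=cv2.resize(g(d["scene"]["img"][140:211,220:360]),None,fx=5,fy=5,interpolation=cv2.INTER_CUBIC)
o=np.vstack([t,s]); o=cv2.resize(o,None,fx=.769,fy=.769); print(o.shape)
cv2.imwrite("pics/crop1.png",o)
E
```

```text
(600, 538, 3)
```

View pics/crop1.png

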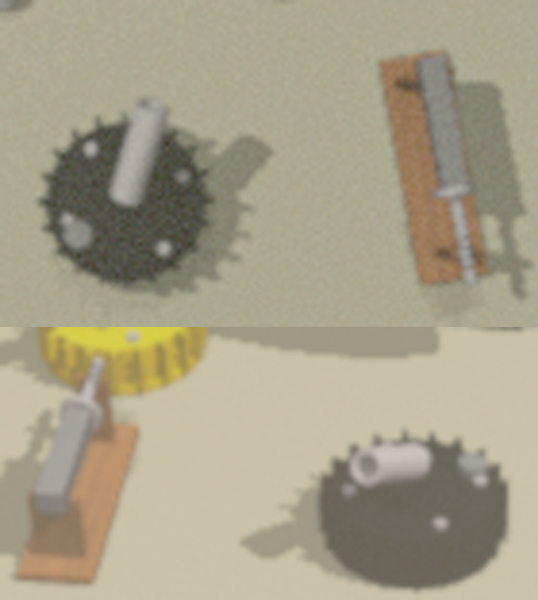

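The crop confirms it. The black housing with the aluminium tube has its mouth at top (329,217) and scene (316,177). The gauge lies in its cradle with collar at top (407,239) and tip at (412,263). I'll fit poses from these points.

```bash
cat > h.py <<'E'
import numpy as np, cv2, pickle
from scipy.spatial.transform import Rotation as Ro
from scipy.optimize import least_squares
def proj(c,X):
    p=np.atleast_2d(X)@np.array(c["R"]).T+np.array(c["t"]).ravel()
    return np.c_[c["fx"]*p[:,0]/p[:,2]+c["cx"],c["fy"]*p[:,1]/p[:,2]+c["cy"]]
def atz(c,uv,z):
    R=np.array(c["R"]);t=np.array(c["t"]).ravel();o=-R.T@t
    d=R.T@np.array([(uv[0]-c["cx"])/c["fx"],(uv[1]-c["cy"])/c["fy"],1]); return o+d*(z-o[2])/d[2]
def gauge(p): # x,y,yaw of origin at z=70
    return lambda q: np.array([p[0],p[1],70])+Ro.from_euler('z',p[2]).apply(q)
E
python3 - <<'E'
from h import *
d=pickle.load(open("c0.pkl","rb")); T,S=d["top"],d["scene"]; k=3.846
ct=lambda x,y:(290+x/k,190+y/k); cs=lambda x,y:(220+x/k,140+(y-327)/k)
obs=[(T,ct(470,281),(-75,0,0)),(T,ct(431,57),(118,0,11)),(T,ct(452,192),(0,0,0)),(S,cs(98,360),(-75,0,0)),(S,cs(50,499),(118,0,11))]
f=lambda p:np.concatenate([proj(c,gauge(p)(np.array(q)))[0]-uv for c,uv,q in obs])
r=least_squares(f,[450,-200,0]);print("gauge",r.x,r.fun.round(1))
# tube: x,y,yaw
def tube(p,s):
    a=np.radians(30);return np.array([p[0],p[1],115])+s*np.array([np.cos(a)*np.cos(p[2]),np.cos(a)*np.sin(p[2]),np.sin(a)])
cen=lambda p:np.array([p[0]-75*np.cos(p[2]),p[1]-75*np.sin(p[2]),46])
o2=[(T,ct(152,106),lambda p:tube(p,0)),(S,cs(368,468),lambda p:tube(p,0)),(T,ct(124,199),lambda p:tube(p,-80)),(T,ct(127,202),cen)]
f=lambda p:np.concatenate([proj(c,g(p))[0]-uv for c,uv,g in o2])
r=least_squares(f,[450,0,0]);print("tube",r.x,r.fun.round(1))
hsv=cv2.cvtColor(T["img"],cv2.COLOR_BGR2HSV);
m=((hsv[...,1]<45)&(hsv[...,2]>150)).astype('uint8');m[:, :200]=0;m[:,300:]=0;m[:180]=0;m[270:]=0
n,l,st,ce=cv2.connectedComponentsWithStats(m);i=1+st[1:,4].argmax();print(st[i],ce[i],"pad",atz(T,ce[i],14))
q=cv2.boxPoints(cv2.minAreaRect(np.argwhere(l==i)[:,::-1].astype('float32')));print([atz(T,u,14).round(0)[:2] for u in q])
E
```

```text
gauge [ 4.27648794e+02 -2.56253757e+02  1.59609783e-01] [ 0.2  0.1 -0.6 -1.5  0.3 -0.1  0.4 -0.4 -0.1 -1.8]
tube [ 4.93786557e+02 -4.14855832e+00 -2.74355404e-01] [-0.4  0.4  0.3 -1.4  0.9 -1.4 -0.4 -0. ]
[243 225   2   3   3] [243.66666667 226.        ] pad [479.80436039 280.0003471   14.        ]
[array([480., 282.]), array([483., 279.]), array([480., 276.]), array([476., 279.])]
```

```bash
cat >> h.py <<'E'
def Rg(yaw,pitch=0): # gauge rotation: +x at yaw, raised by pitch
    return Ro.from_euler('ZY',[yaw,-pitch])
def Rtool(G,sgn): # grip from above: tool z=-gauge z, tool x=sgn*gauge y
    M=G.as_matrix(); x=sgn*M[:,1]; z=-M[:,2]; return Ro.from_matrix(np.c_[x,np.cross(z,x),z])
def plan(pos,R,n=None,vmax=45,wmax=8,cur=None):
    if cur is None:
        from plant import env
        s=env.state(); cur=(np.array(s["tool_pos"]),Ro.from_rotvec(s["ee_rot"]))
    p,Q=cur; w=(Q.inv()*R).as_rotvec(); d=np.array(pos)-p
    n=n or int(max(np.ceil(np.linalg.norm(d)/vmax),np.ceil(np.degrees(np.linalg.norm(w))/wmax),1))
    st=Ro.from_rotvec(w/n)
    print("n",n,"dr/row",np.degrees(w/n).round(2).tolist(),"d",d.round(1))
    for i in range(n):
        print((Q.inv().apply(d/n)/1000).round(4).tolist()); Q=Q*st
    return (np.array(pos,float),R)
E
python3 - <<'E'
from h import *
from plant import env
s=env.state();print(Ro.from_rotvec(s["ee_rot"]).as_matrix().round(2))
G=Rg(.16)
for sg in(1,-1):
    plan([470,-249,260],Rtool(G,sg))
E
```

```text
[[ 0.38 -0.92 -0.  ]
 [-0.92 -0.38  0.  ]
 [-0.   -0.   -1.  ]]
n 21 dr/row [-0.0, 0.0, -7.93] d [258.5 258.5  29.2]
[-0.0066, -0.0161, -0.0014]
[-0.0043, -0.0169, -0.0014]
[-0.002, -0.0173, -0.0014]
[0.0004, -0.0174, -0.0014]
[0.0028, -0.0172, -0.0014]
[0.0052, -0.0166, -0.0014]
[0.0074, -0.0158, -0.0014]
[0.0095, -0.0146, -0.0014]
[0.0114, -0.0131, -0.0014]
[0.0131, -0.0114, -0.0014]
[0.0146, -0.0095, -0.0014]
[0.0158, -0.0074, -0.0014]
[0.0166, -0.0052, -0.0014]
[0.0172, -0.0028, -0.0014]
[0.0174, -0.0004, -0.0014]
[0.0173, 0.002, -0.0014]
[0.0169, 0.0044, -0.0014]
[0.0161, 0.0066, -0.0014]
[0.015, 0.0088, -0.0014]
[0.0137, 0.0108, -0.0014]
[0.012, 0.0126, -0.0014]
n 9 dr/row [0.0, 0.01, 1.49] d [258.5 258.5  29.2]
[-0.0155, -0.0376, -0.0032]
[-0.0164, -0.0371, -0.0032]
[-0.0174, -0.0367, -0.0032]
[-0.0184, -0.0362, -0.0032]
[-0.0193, -0.0357, -0.0032]
[-0.0202, -0.0352, -0.0032]
[-0.0211, -0.0347, -0.0032]
[-0.022, -0.0341, -0.0032]
[-0.0229, -0.0335, -0.0032]
```

>>> arm_command(
  travel=[
    [-0.0155,-0.0376,-0.0032],
    [-0.0164,-0.0371,-0.0032],
    [-0.0174,-0.0367,-0.0032],
    [-0.0184,-0.0362,-0.0032],
    [-0.0193,-0.0357,-0.0032],
  ],
  dr=[
    [0,0,1.49],
    [0,0,1.49],
    [0,0,1.49],
    [0,0,1.49],
    [0,0,1.49],
  ],
  hand=[-1,-1,-1,-1,-1],
)

```text
time_s: 0.6
tool_pos: [355.9, -362.7, 247.2]
ee_rot: [-2.494, 1.91, 0.001]
force: [-0.4, -1.1, -0.2]
opening: 85.3
```

>>> arm_command(
  travel=[
    [-0.0202,-0.0352,-0.0032],
    [-0.0211,-0.0347,-0.0032],
    [-0.022,-0.0341,-0.0032],
    [-0.0229,-0.0335,-0.0032],
    [0,0,0],
  ],
  dr=[
    [0,0,1.49],
    [0,0,1.49],
    [0,0,1.49],
    [0,0,1.49],
    [0,0,0],
  ],
  hand=[-1,-1,-1,-1,-1],
)

```text
time_s: 1.1
tool_pos: [472.1, -246.2, 260.1]
ee_rot: [-2.395, 2.032, 0.0]
force: [-1.1, 0.2, 0.3]
opening: 85.4
```

```bash
python3 - <<'E'
from h import *
from plant import env,capture
c=capture("wrist"); pickle.dump(c,open("w1.pkl","wb")); s=env.state()
print(s["time_s"],s["tool_pos"],s["qpos"].round(2),s["dq"].round(3)); R=np.array(c["R"]);print(-R.T@np.array(c["t"]).ravel())
im=c["img"].copy(); p=[427.6,-256.3,.16]; g=gauge(p)
for q in proj(c,g(np.array([[-75,0,0],[0,0,0],[8,0,0],[118,0,11],[118,11,11],[118,-11,11],[8,11,11],[8,-11,11]]))): print(q.round(0)); cv2.circle(im,tuple(int(v) for v in q),2,(0,0,255),-1)
cv2.imwrite("pics/w1.png",im)
E
```

```text
1.15 [ 470.80099617 -247.64992802  259.7812873 ] [-0.55  0.24  1.53  0.    1.37  0.85] [-0.056 -0.011  0.02  -0.009 -0.003 -0.035]
[ 553.23415023 -232.36844594  402.07664028]
[320. 267.]
[321. 210.]
[321. 204.]
[322. 103.]
[311. 103.]
[333. 103.]
[311. 207.]
[331. 207.]
```

View pics/w1.png

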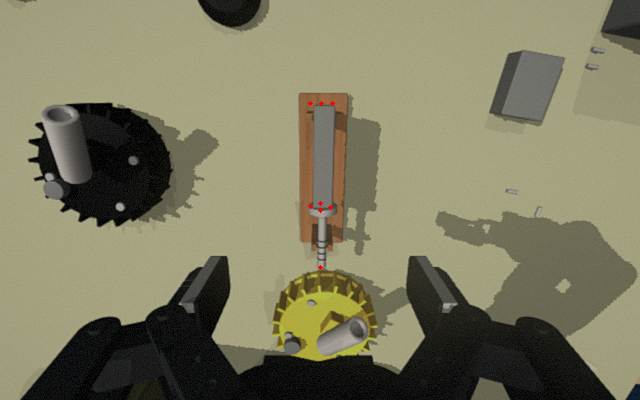

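The wrist view has the gauge's red overlay about 1–2 px left of its true position: tip near (322,268), handle end corners near (313,105) and (334,104). The tube mouth is near (61,115), and the yellow housing is close below the tip, so the gauge must be lifted straight up. I'll refine and plan the descent.

```bash
python3 - <<'E'
from h import *
c=pickle.load(open("w1.pkl","rb"))
obs=[((322,268),(-75,0,0)),((313,105),(118,11,11)),((334,104),(118,-11,11)),((322,210),(0,0,0))]
f=lambda p:np.concatenate([proj(c,gauge(p)(np.array(q)))[0]-uv for uv,q in obs])
p=least_squares(f,[427,-257,.16]).x;print(p,f(p).round(1)); print("mouth",atz(c,(61,115),115))
h=gauge(p)([63,0,0]);print(h)
# mouth: dark bore ellipse inside bright rim
im=cv2.cvtColor(c["img"],cv2.COLOR_BGR2GRAY)[98:130,38:88];print(im[6:28:1,2:44:2])
R=Rtool(Rg(p[2]),-1)
a=plan([h[0],h[1],130],R); plan([h[0],h[1],51],R,cur=a)
E
```

```text
[ 4.27056515e+02 -2.58316057e+02  1.60983118e-01] [-0.1 -0.  -0.6 -0.9  0.5  0.2  0.3  0.9]
mouth [496.7552248   -7.41096029 115.        ]
[ 489.24193626 -248.21786985   70.        ]
[[160 158 157 161 157 156 154 143 144 143 140 144 133  77  27  30  27  18
   14  18  12]
 [158 159 158 161 152 148 130 114 108 111 110 111 111  68  43   0   2   0
    0   0   1]
 [158 161 161 149 134 116 110 111 119 115 126 125 123 112  92  66  31   3
    0  11   8]
 [159 157 158 133 112 109 111 108 107 112 125 136 139 136 120 107  73  13
    3   0   1]
 [155 162 142 118 110 103 101  88  82  91 107 123 138 142 140 123 105  47
    2   1   0]
 [161 161 133 116 105  90  60  66  70  80  95 101 128 147 155 142 118  91
   45   0   0]
 [161 144 118 100  86  59  58  62  73  76  85  94 122 138 156 160 138 113
   78   8   9]
 [159 132 113  94  69  45  60  61  66  75  88  91 112 136 155 168 153 120
   98  27   6]
 [158 135 110  94  40  46  54  61  70  73  83  88  91 124 149 169 166 129
   98  44  13]
 [158 133 110  87  42  44  51  64  66  74  83  88  92 100 133 162 166 127
  104  57  19]
 [154 129 107  85  43  45  
[... 555 characters left out ...]
4  91  99 108 122 114 107
   81  54  40]
 [144 156 173 161 142 129 115  99  87  92  84  91 105 112 113 118 109  87
   55  51  52]
 [ 77 122 168 159 163 147 133 127 120 110 112 112 115 120 110 113  92  60
   46  54  50]
 [ 13  67 169 164 170 157 146 135 126 123 122 119 122 113 109 102  72  60
   52  57  40]
 [  0  34 168 171 164 164 158 143 141 138 128 125 121 108  94  80  66  58
   56  53  41]
 [  2  27 159 170 164 156 147 146 137 129 127 118 105  96  82  67  66  59
   55  55  49]]
n 3 dr/row [0.01, 0.01, 0.05] d [  18.4   -0.6 -129.8]
[0.0012, -0.006, 0.0433]
[0.0012, -0.006, 0.0433]
[0.0012, -0.006, 0.0433]
n 2 dr/row [0.0, 0.0, 0.0] d [  0.   0. -79.]
[0.0, 0.0, 0.0395]
[0.0, 0.0, 0.0395]
```

>>> arm_command(
  travel=[
    [0.0012,-0.006,0.0433],
    [0.0012,-0.006,0.0433],
    [0.0012,-0.006,0.0433],
    [0,0,0],
    [0,0,0],
  ],
  dr=[
    [0,0,0.05],
    [0,0,0.05],
    [0,0,0.05],
    [0,0,0],
    [0,0,0],
  ],
  hand=[-1,-1,-1,-1,-1],
)

```text
time_s: 1.65
tool_pos: [487.8, -250.5, 131.0]
ee_rot: [2.389, -2.04, -0.001]
force: [0.4, -0.1, 0.8]
opening: 85.0
```

>>> arm_command(
  travel=[
    [0,0,0.025],
    [0,0,0.025],
    [0,0,0.02],
    [0,0,0.009],
    [0,0,0],
  ],
  dr=[
    [0,0,0],
    [0,0,0],
    [0,0,0],
    [0,0,0],
    [0,0,0],
  ],
  hand=[-1,-1,-1,-1,-1],
)

```text
time_s: 2.15
tool_pos: [488.4, -250.4, 52.3]
ee_rot: [-2.39, 2.039, -0.002]
force: [-0.1, -0.2, 0.3]
opening: 85.1
```

>>> arm_command(
  travel=[
    [0,0,0],
    [0,0,0],
    [0,0,0],
    [0,0,0],
    [0,0,0],
  ],
  dr=[
    [0,0,0],
    [0,0,0],
    [0,0,0],
    [0,0,0],
    [0,0,0],
  ],
  hand=[0.2,0.6,1,1,1],
  grip_force=80,
)

```text
time_s: 2.65
tool_pos: [488.4, -250.1, 51.8]
ee_rot: [-2.39, 2.039, -0.002]
force: [-0.3, -0.1, 4.2]
opening: 20.5
```

>>> arm_command(
  travel=[
    [0,0,0],
    [0,0,0],
    [0,0,0],
    [0,0,0],
    [0,0,0],
  ],
  dr=[
    [0,0,0],
    [0,0,0],
    [0,0,0],
    [0,0,0],
    [0,0,0],
  ],
  hand=[1,1,1,1,1],
)

```text
time_s: 3.15
tool_pos: [488.5, -250.1, 51.8]
ee_rot: [-2.39, 2.039, -0.002]
force: [-1.3, -0.2, 6.3]
opening: 20.8
```

>>> arm_command(
  travel=[
    [0,0,-0.01],
    [0,0,-0.02],
    [0,0,-0.04],
    [0,0,-0.04],
    [0,0,-0.04],
  ],
  dr=[
    [0,0,0],
    [0,0,0],
    [0,0,0],
    [0,0,0],
    [0,0,0],
  ],
  hand=[1,1,1,1,1],
)

```text
time_s: 3.65
tool_pos: [487.8, -249.6, 203.2]
ee_rot: [-2.39, 2.039, 0.001]
force: [0.4, 0.4, -1.5]
opening: 20.8
```

>>> arm_command(
  travel=[
    [0,0,-0.04],
    [0,0,-0.02],
    [0,0,0],
    [0,0,0],
    [0,0,0],
  ],
  dr=[
    [0,0,0],
    [0,0,0],
    [0,0,0],
    [0,0,0],
    [0,0,0],
  ],
  hand=[1,1,1,1,1],
)

```text
time_s: 4.15
tool_pos: [487.6, -249.6, 259.5]
ee_rot: [2.39, -2.039, -0.004]
force: [-0.3, -0.4, -2.0]
opening: 21.1
```

```bash
python3 - <<'E'
from h import *
from plant import env,capture
s=env.state();print(s["time_s"],s["tool_pos"],s["force"],s["torque"],s["opening"])
c=capture("wrist"); pickle.dump((c,s),open("w2.pkl","wb"))
cv2.imwrite("pics/w2.png",c["img"])
R=Ro.from_rotvec(s["ee_rot"]); M=R.as_matrix(); g=np.array(s["tool_pos"])-19*M[:,2]
G=np.c_[-M[:,1]*0,M[:,0]*0,M[:,0]*0]
gy=-M[:,0]; gz=-M[:,2]; gx=np.cross(gy,gz); print(gx)
for a in(-138,-63,55): print(a,proj(c,g+a*gx).round(1))
E
```

```text
4.15 [ 487.64788551 -249.59343398  259.50869349] [-0.27140817 -0.40204771 -1.98357649] [-0.03425466 -0.01761404 -0.06707165] 21.064875536361324
[ 0.98752144  0.15747012 -0.0021364 ]
-138 [[318.6 478.3]]
-63 [[318.7 384.2]]
55 [[319.1 164. ]]
```

View pics/w2.png

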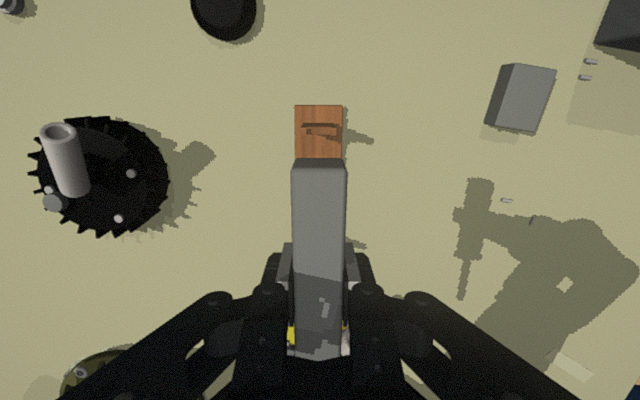

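The gauge is held: handle end corners at (293,158) and (346,158), tube mouth near (59,131). On the way to the tube I'll stop beside it for one close, accurate view.

```bash
python3 - <<'E'
from h import *
c,s=pickle.load(open("w2.pkl","rb"))
R=Ro.from_rotvec(s["ee_rot"]); M=R.as_matrix(); g=np.array(s["tool_pos"])-19*M[:,2]
B=np.c_[np.cross(-M[:,0],-M[:,2]),-M[:,0],-M[:,2]]
for q in [(55,11,11),(55,-11,11),(55,11,-11)]: print(proj(c,g+B@np.array(q)).round(1))
for q in [(51,11,11),(51,11,14)]: print(proj(c,g+B@np.array(q)).round(1))
print("mouth",atz(c,(59.5,131),115))
plan([450,-110,262],Rtool(Rg(-.274),-1))
E
```

```text
[[289.6 170.4]]
[[348.8 170.5]]
[[293.9 158.5]]
[[289.9 180.8]]
[[289.2 183. ]]
mouth [498.58240817  -8.27693232 115.        ]
n 4 dr/row [0.04, 0.02, 6.19] d [-37.7 139.6   2.4]
[-0.036, 0.0038, -0.0005]
[-0.0353, 0.0077, -0.0006]
[-0.0343, 0.0114, -0.0006]
[-0.0329, 0.0151, -0.0006]
```

>>> arm_command(
  travel=[
    [-0.036,0.0038,-0.0005],
    [-0.0353,0.0077,-0.0006],
    [-0.0343,0.0114,-0.0006],
    [-0.0329,0.0151,-0.0006],
    [0,0,0],
  ],
  dr=[
    [0,0,6.19],
    [0,0,6.19],
    [0,0,6.19],
    [0,0,6.19],
    [0,0,0],
  ],
  hand=[1,1,1,1,1],
)

```text
time_s: 4.7
tool_pos: [449.4, -107.3, 262.9]
ee_rot: [1.895, -2.505, -0.002]
force: [0.3, -0.1, -1.5]
opening: 20.8
```

>>> arm_command(
  travel=[
    [0,0,0],
    [0,0,0],
    [0,0,0],
  ],
  dr=[
    [0,0,0],
    [0,0,0],
    [0,0,0],
  ],
  hand=[1,1,1],
)

```text
time_s: 5.0
tool_pos: [450.5, -110.9, 263.0]
ee_rot: [1.897, -2.504, -0.001]
force: [-0.3, -0.5, -1.9]
opening: 20.7
```

```bash
python3 - <<'E'
from h import *
from plant import env,capture
s=env.state();print(s["time_s"],s["tool_pos"],s["qpos"].round(2))
c=capture("wrist"); pickle.dump((c,s),open("w3.pkl","wb")); im=c["img"].copy()
p=(497,-7,-.274); a=np.radians(30); ax=np.array([np.cos(a)*np.cos(p[2]),np.cos(a)*np.sin(p[2]),np.sin(a)])
y=np.array([-np.sin(p[2]),np.cos(p[2]),0]); z=np.cross(ax,y); O=np.array([p[0],p[1],115])
th=np.linspace(0,2*np.pi,60)[:,None]
for s_ in(0,-80):
    for r in (9,14):
        cv2.polylines(im,[np.round(proj(c,O+s_*ax+r*(np.cos(th)*y+np.sin(th)*z))).astype(int)],True,(0,0,255),1)
x0,y0=np.clip(proj(c,O-30*ax)[0]-[70,50],0,[500,300]).astype(int); print(x0,y0,proj(c,O))
a=cv2.resize(c["img"][y0:y0+100,x0:x0+140],None,fx=4,fy=4,interpolation=cv2.INTER_CUBIC)[:300]
b=cv2.resize(im[y0:y0+100,x0:x0+140],None,fx=4,fy=4,interpolation=cv2.INTER_CUBIC)[:300]
cv2.imwrite("pics/w3.png",np.vstack([a,b]))
E
```

```text
5.0 [ 450.48101886 -110.89915441  263.02739447] [-0.32  0.08  1.71 -0.    1.35  1.52]
139 136 [[200.74377118 164.71051487]]
```

View pics/w3.png

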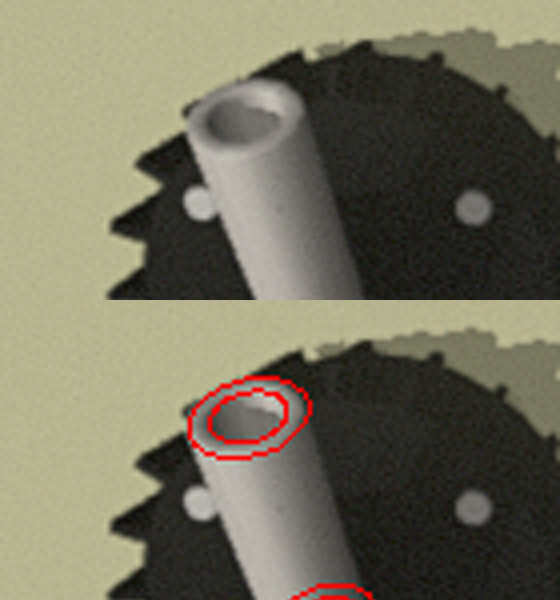

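```bash
python3 - <<'E'
from h import *
c,s=pickle.load(open("w3.pkl","rb")); x0,y0=139,136
def axis(p):
    a=np.radians(30);return np.array([np.cos(a)*np.cos(p[2]),np.cos(a)*np.sin(p[2]),np.sin(a)])
U=lambda x,y:np.array([x0+(x+.5)/4-.5,y0+(y+.5)/4-.5])
im=cv2.cvtColor(c["img"],cv2.COLOR_BGR2GRAY).astype(int)
for r in (176,186,196,205,212): print(r,im[r,185:240:1].tolist())
# silhouette model
def sil(p,rows):
    ax=axis(p);y=np.array([-np.sin(p[2]),np.cos(p[2]),0]);z=np.cross(ax,y);O=np.array([p[0],p[1],115]);th=np.linspace(0,2*np.pi,181)[:,None]
    P=[proj(c,O+k*ax+14*(np.cos(th)*y+np.sin(th)*z)) for k in np.linspace(0,-80,161)]
    P=np.vstack(P);return [v for r in rows for v in (P[abs(P[:,1]-r)<.4,0].min(),P[abs(P[:,1]-r)<.4,0].max())]
t=np.array([U(198,160)[0],U(319.5,160)[0],U(250,285)[0],U(358.5,285)[0]]);rows=[U(0,160)[1],U(0,285)[1]]
m=U(245.5,118)
f=lambda p:np.r_[sil(p,rows)-t,2*(proj(c,np.array([p[0],p[1],115]))[0]-m)]
for p in ([497,-7,-.274],): print(f(p).round(1))
r=least_squares(f,[497,-7,-.274],diff_step=1e-2,x_scale=[1,1,.02]);print(r.x,r.fun.round(1))
from scipy.optimize import minimize
r=minimize(lambda p:(f(p)**2).sum(),[497,-7,-.25],method='Nelder-Mead');print(r.x,f(r.x).round(1))
E
```

```text
176 [39, 36, 55, 134, 176, 182, 175, 182, 187, 184, 184, 185, 183, 178, 168, 169, 157, 154, 150, 147, 136, 130, 126, 123, 115, 112, 102, 99, 93, 86, 79, 80, 74, 64, 56, 46, 39, 41, 40, 46, 41, 45, 35, 39, 41, 41, 33, 39, 32, 35, 35, 31, 39, 47, 38]
186 [152, 180, 178, 179, 180, 178, 177, 165, 174, 180, 176, 178, 188, 183, 179, 180, 177, 173, 172, 161, 156, 144, 147, 137, 135, 129, 120, 118, 109, 107, 96, 92, 87, 81, 74, 75, 65, 51, 31, 28, 27, 31, 31, 28, 23, 37, 25, 25, 30, 32, 39, 37, 31, 33, 27]
196 [38, 40, 42, 40, 38, 38, 35, 36, 36, 37, 37, 78, 161, 184, 178, 182, 179, 177, 179, 178, 177, 170, 166, 159, 151, 147, 139, 131, 128, 122, 114, 108, 108, 94, 94, 91, 81, 84, 72, 66, 51, 34, 25, 26, 30, 22, 24, 29, 25, 32, 24, 24, 23, 26, 31]
205 [41, 40, 40, 44, 34, 40, 40, 42, 37, 38, 37, 37, 41, 40, 45, 108, 170, 179, 179, 179, 181, 177, 178, 172, 170, 164, 159, 151, 144, 135, 131, 121, 119, 110, 101, 97, 92, 86, 83, 86, 73, 69, 65, 51, 33, 26, 23, 30, 29, 20, 24, 26, 27, 31, 24]
212 [39, 37, 38, 34, 38, 40, 39, 38, 32, 36, 39, 31, 38, 45, 38, 32, 31, 46, 135, 175, 177, 174, 179, 181, 173, 174, 169, 163, 160, 155, 149, 138, 136, 119, 115, 109, 104, 96, 90, 92, 83, 77, 75, 72, 69, 46, 33, 35, 36, 29, 34, 29, 40, 23, 34]
[ 0.3  1.9  1.1  2.6  1.5 -0.8]
[ 4.96832003e+02 -6.18615218e+00 -2.99826013e-01] [-0.7  0.7 -0.8  0.5  0.  -0. ]Traceback (most recent call last):
  File "<stdin>", line 19, in <module>
    res = _minimize_neldermead(fun, x0, args, callback, bounds=bounds,
                               **options)
    fsim[k] = func(sim[k])
              ~~~~^^^^^^^^
    fx = function(np.copy(x), *(wrapper_args + args))
  File "<stdin>", line 19, in <lambda>
  File "<stdin>", line 15, in <lambda>
  File "<stdin>", line 12, in sil
    return umr_minimum(a, axis, None, out, keepdims, initial, where)
ValueError: zero-size array to reduction operation minimum which has no identity
```

```bash
cat >> h.py <<'E'
YAW=-.297; MO=np.array([496.8,-6.2,115.]); GX=62.; GZ=.8
GT=Rg(YAW,np.radians(30)); AX=GT.apply([1,0,0]); RT=Rtool(GT,-1)
def tcp(s,off=(0,0)): # TCP when collar face is s mm out from the mouth
    return MO+GT.apply([s+GX,off[0],off[1]+GZ-19])
E
python3 - <<'E'
from h import *
print(AX,tcp(135),tcp(0))
plan(tcp(135),RT,n=8)
E
```

```text
[ 0.82810973 -0.25344482  0.5       ] [668.63920715 -58.79177094 197.73833765] [556.84439379 -24.57672006 130.23833765]
n 8 dr/row [3.76, 0.04, 0.16] d [218.2  52.1 -65.3]
[-0.0137, -0.0245, 0.0081]
[-0.0137, -0.0239, 0.0097]
[-0.0138, -0.0231, 0.0113]
[-0.0139, -0.0223, 0.0127]
[-0.0139, -0.0214, 0.0142]
[-0.014, -0.0204, 0.0155]
[-0.0141, -0.0193, 0.0168]
[-0.0141, -0.0181, 0.018]
```

>>> arm_command(
  travel=[
    [-0.0137,-0.0245,0.0081],
    [-0.0137,-0.0239,0.0097],
    [-0.0138,-0.0231,0.0113],
    [-0.0139,-0.0223,0.0127],
    [-0.0139,-0.0214,0.0142],
  ],
  dr=[
    [3.76,0.04,0.16],
    [3.76,0.04,0.16],
    [3.76,0.04,0.16],
    [3.76,0.04,0.16],
    [3.76,0.04,0.16],
  ],
  hand=[1,1,1,1,1],
)

```text
time_s: 5.55
tool_pos: [587.9, -77.9, 222.2]
ee_rot: [-1.746, 2.34, -0.391]
force: [0.6, -0.7, -2.1]
opening: 20.3
```

>>> arm_command(
  travel=[
    [-0.014,-0.0204,0.0155],
    [-0.0141,-0.0193,0.0168],
    [-0.0141,-0.0181,0.018],
    [0,0,0],
    [0,0,0],
  ],
  dr=[
    [3.76,0.04,0.16],
    [3.76,0.04,0.16],
    [3.76,0.04,0.16],
    [0,0,0],
    [0,0,0],
  ],
  hand=[1,1,1,1,1],
)

```text
time_s: 6.05
tool_pos: [668.3, -58.5, 197.6]
ee_rot: [-1.648, 2.227, -0.596]
force: [-1.2, -1.0, -2.5]
opening: 21.0
```

>>> arm_command(
  travel=[
    [0,0,0],
    [0,0,0],
    [0,0,0],
  ],
  dr=[
    [0,0,0],
    [0,0,0],
    [0,0,0],
  ],
  hand=[1,1,1],
)

```text
time_s: 6.35
tool_pos: [668.4, -58.5, 199.0]
ee_rot: [-1.645, 2.225, -0.598]
force: [0.2, 0.1, -2.5]
opening: 20.8
```

```bash
python3 - <<'E'
from h import *
from plant import env
s=env.state();print(s["time_s"],s["tool_pos"],s["qpos"].round(2),s["force"],s["opening"])
a=plan(tcp(90),RT); 
E
```

```text
6.35 [668.44514789 -58.49530478 199.04016051] [-0.11  0.36  1.59 -0.15  0.67  1.85] [ 0.21430356  0.10796022 -2.46323172] 20.816611275419085
n 2 dr/row [-0.05, 0.01, -0.01] d [-37.1  11.1 -23.8]
[0.0001, 0.0227, 0.0006]
[0.0001, 0.0227, 0.0006]
```

Good. I'll move to 15 mm outside the mouth and check the alignment from the fixed cameras.

>>> arm_command(
  travel=[
    [0.0001,0.0227,0.0006],
    [0.0001,0.0227,0.0006],
    [0,0,0],
    [0,0,0],
  ],
  dr=[
    [-0.05,0,0],
    [-0.05,0,0],
    [0,0,0],
    [0,0,0],
  ],
  hand=[1,1,1,1],
)

```text
time_s: 6.75
tool_pos: [631.8, -47.1, 175.4]
ee_rot: [-1.646, 2.225, -0.596]
force: [-0.7, -1.6, -1.6]
opening: 20.8
```

```bash
python3 - <<'E'
from h import *
from plant import env,capture
s=env.state();print(s["time_s"],s["tool_pos"],(np.array(s["tool_pos"])-tcp(90)).round(1))
o=[]
for n in("scene","top"):
    c=capture(n);u=proj(c,MO+20*AX)[0].astype(int);print(n,u,proj(c,np.array([MO+15*AX,MO+90*AX,MO,MO-80*AX])).round(1).tolist()); x,y=u-[50,37]
    print(x,y)
    k=c["img"][y:y+75,x:x+100]; k=np.clip((k/255.)**.6*255,0,255).astype('uint8')
    o.append(cv2.resize(k,None,fx=4,fy=4,interpolation=cv2.INTER_CUBIC))
    pickle.dump(c,open(f"p_{n}.pkl","wb"))
cv2.imwrite("pics/pre.png",np.hstack(o))
E
```

```text
6.75 [631.81734142 -47.12147365 175.39449142] [0.4 0.3 0.2]
scene [311 176] [[312.6, 176.1], [300.0, 177.6], [315.0, 175.8], [326.9, 174.3]]
261 139
top [331 211] [[331.0, 212.7], [337.5, 190.7], [329.8, 217.0], [323.3, 239.2]]
281 174
```

View pics/pre.png

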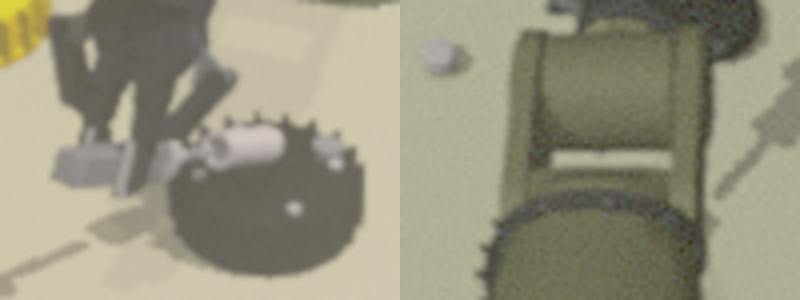

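The left half (scene camera) shows the shank tip at about (312.5,176.4), pointing straight into the mouth at (316,176), as predicted. The top view is blocked by the arm. I'll insert gently and watch the forces.

>>> arm_command(
  travel=[
    [0,0.008,0],
    [0,0.008,0],
    [0,0.008,0],
    [0,0.006,0],
    [0,0,0],
  ],
  dr=[
    [0,0,0],
    [0,0,0],
    [0,0,0],
    [0,0,0],
    [0,0,0],
  ],
  hand=[1,1,1,1,1],
)

```text
time_s: 7.35
tool_pos: [605.9, -39.1, 159.1]
ee_rot: [-1.648, 2.226, -0.595]
force: [0.3, -0.3, -1.5]
opening: 20.8
```

```bash
python3 - <<'E'
from h import *
from plant import env
s=env.state();print(GT.inv().apply(s["force"]),s["torque"]); print(GT.inv().apply(np.array(s["tool_pos"])-tcp(0)))
E
```

```text
[-0.41961963 -0.20593729 -1.52502352] [0.09749537 0.30158817 0.02324949]
[58.77672349  0.47934204 -0.58362072]
```

>>> arm_command(
  travel=[
    [0.0002,0.008,0],
    [0.0002,0.008,0],
    [0,0.008,0],
    [0,0.006,0],
    [0,0,0],
  ],
  dr=[
    [0,0,0],
    [0,0,0],
    [0,0,0],
    [0,0,0],
    [0,0,0],
  ],
  hand=[1,1,1,1,1],
)

```text
time_s: 7.85
tool_pos: [581.0, -31.9, 144.1]
ee_rot: [-1.648, 2.226, -0.595]
force: [0.2, 0.1, -1.3]
opening: 21.0
```

>>> arm_command(
  travel=[
    [0,0.005,0],
    [0,0.005,0],
    [0,0.005,0],
    [0,0.004,0],
    [0,0,0],
  ],
  dr=[
    [0,0,0],
    [0,0,0],
    [0,0,0],
    [0,0,0],
    [0,0,0],
  ],
  hand=[1,1,1,1,1],
)

```text
time_s: 8.35
tool_pos: [565.5, -27.2, 134.8]
ee_rot: [-1.647, 2.226, -0.595]
force: [0.2, 1.0, -2.1]
opening: 21.2
```

```bash
python3 - <<'E'
from h import *
from plant import env
s=env.state();print(GT.inv().apply(s["force"]),s["torque"]); print(GT.inv().apply(np.array(s["tool_pos"])-tcp(0)))
E
```

```text
[-1.12669934  0.97115446 -1.79748461] [0.0642538  0.40757419 0.03708553]
[10.10961283  0.03810544 -0.57071087]
```

Ten millimetres to go, and no side contact so far. I'll creep in until the collar makes contact.

>>> arm_command(
  travel=[
    [0,0.003,0],
    [0,0.002,0],
    [0,0.002,0],
    [0,0,0],
  ],
  dr=[
    [0,0,0],
    [0,0,0],
    [0,0,0],
    [0,0,0],
  ],
  hand=[1,1,1,1],
)

```text
time_s: 8.75
tool_pos: [560.0, -25.5, 131.5]
ee_rot: [-1.647, 2.226, -0.596]
force: [-0.7, 0.0, -2.3]
opening: 20.7
```

>>> arm_command(
  travel=[
    [0,0.001,0],
    [0,0.001,0],
    [0,0,0],
  ],
  dr=[
    [0,0,0],
    [0,0,0],
    [0,0,0],
  ],
  hand=[1,1,1],
)

```text
time_s: 9.05
tool_pos: [558.6, -25.0, 130.7]
ee_rot: [-1.647, 2.226, -0.596]
force: [0.2, -0.8, -1.5]
opening: 20.6
```

>>> arm_command(
  travel=[
    [0,0.001,0],
    [0,0,0],
  ],
  dr=[
    [0,0,0],
    [0,0,0],
  ],
  hand=[1,1],
)

```text
time_s: 9.25
tool_pos: [558.5, -24.9, 130.9]
ee_rot: [-1.646, 2.224, -0.598]
force: [4.9, -1.5, -1.1]
opening: 20.7
```

Contact has started. I'll press slightly more to seat the collar firmly, then check.

>>> arm_command(
  travel=[
    [0,0.001,0],
    [0,0,0],
  ],
  dr=[
    [0,0,0],
    [0,0,0],
  ],
  hand=[1,1],
)

```text
time_s: 9.45
tool_pos: [558.4, -24.8, 131.2]
ee_rot: [-1.645, 2.222, -0.599]
force: [9.5, -4.4, -0.1]
opening: 20.6
```

>>> arm_command(
  travel=[
    [0,0.001,0],
    [0,0,0],
    [0,0,0],
  ],
  dr=[
    [0,0,0],
    [0,0,0],
    [0,0,0],
  ],
  hand=[1,1,1],
)

```text
time_s: 9.75
tool_pos: [558.3, -24.8, 131.4]
ee_rot: [-1.644, 2.221, -0.601]
force: [14.1, -5.4, 0.1]
opening: 20.8
```

```bash
python3 - <<'E'
from h import *
from plant import env,capture
s=env.state();print(s["time_s"],GT.inv().apply(s["force"]),s["torque"]); print(GT.inv().apply(np.array(s["tool_pos"])-tcp(0)))
c=capture("scene");k=c["img"][139:214,251:351]; k=np.clip((k/255.)**.6*255,0,255).astype('uint8')
cv2.imwrite("pics/in.png",cv2.resize(k,None,fx=6,fy=6,interpolation=cv2.INTER_CUBIC))
E
```

```text
9.75 [13.12261587 -1.07149664 -7.46868685] [-0.92853163 -1.91078233 -0.04121357]
[1.84003797 0.26326746 0.25327324]
```

View pics/in.png

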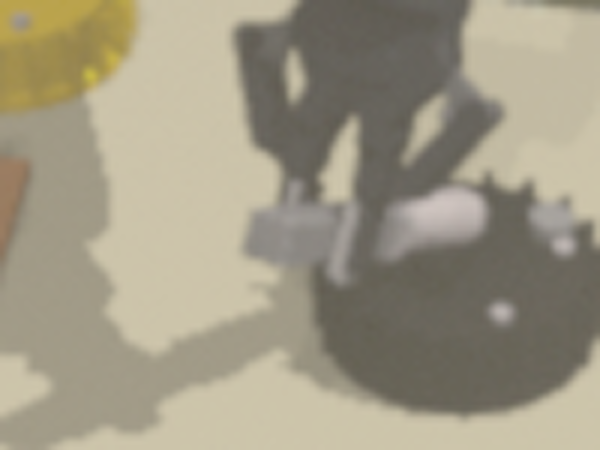

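The crop shows the collar against the tube mouth near (400,230) with no shank visible. The axial force rises, 5→9→14 N, with no further advance, so this is a hard stop. One more firm push, then pull out along the axis.

>>> arm_command(
  travel=[
    [0,0.001,0],
    [0,0,0],
    [0,0,0],
  ],
  dr=[
    [0,0,0],
    [0,0,0],
    [0,0,0],
  ],
  hand=[1,1,1],
)

```text
time_s: 10.1
tool_pos: [558.2, -24.7, 131.6]
ee_rot: [-1.642, 2.219, -0.603]
force: [17.8, -8.5, 1.1]
opening: 20.5
```

>>> arm_command(
  travel=[
    [0,-0.004,0],
    [0,-0.004,0],
    [0,-0.006,0],
    [0,-0.01,0],
    [0,0,0],
  ],
  dr=[
    [0,0,0],
    [0,0,0],
    [0,0,0],
    [0,0,0],
    [0,0,0],
  ],
  hand=[1,1,1,1,1],
)

```text
time_s: 10.6
tool_pos: [576.3, -30.4, 141.5]
ee_rot: [-1.646, 2.225, -0.597]
force: [1.0, -0.5, -0.5]
opening: 20.6
```

```bash
python3 - <<'E'
from h import *
from plant import env
s=env.state();print(GT.inv().apply(s["force"]),s["torque"]); print(GT.inv().apply(np.array(s["tool_pos"])-tcp(0)),np.degrees((Ro.from_rotvec(s["ee_rot"]).inv()*RT).as_rotvec()))
E
```

```text
[ 0.66813835 -0.20636139 -0.9589275 ] [0.06803384 0.33732057 0.00917982]
[23.21902088  0.12058763 -0.35371889] [-0.06044292  0.0395695  -0.01395292]
```

>>> arm_command(
  travel=[
    [0,-0.018,0],
    [0,-0.02,0],
    [0,-0.025,0],
    [0,-0.025,0],
    [0,-0.025,0],
  ],
  dr=[
    [0,0,0],
    [0,0,0],
    [0,0,0],
    [0,0,0],
    [0,0,0],
  ],
  hand=[1,1,1,1,1],
)

```text
time_s: 11.1
tool_pos: [669.4, -59.0, 197.4]
ee_rot: [-1.647, 2.226, -0.595]
force: [-0.1, -0.2, -1.8]
opening: 20.6
```

>>> arm_command(
  travel=[
    [0,0,0],
    [0,0,0],
  ],
  dr=[
    [0,0,0],
    [0,0,0],
  ],
  hand=[1,1],
)

```text
time_s: 11.3
tool_pos: [668.3, -58.8, 196.4]
ee_rot: [-1.647, 2.227, -0.595]
force: [-0.6, 0.5, -2.2]
opening: 20.5
```

```bash
python3 - <<'E'
from h import *
from plant import env
s=env.state();print(s["time_s"],s["force"],s["torque"]); print(GT.inv().apply(np.array(s["tool_pos"])-tcp(0)))
d=pickle.load(open("c0.pkl","rb"))
for n,(x,y,w,h) in dict(top=(222,192,60,58),scene=(365,195,75,52)).items():
    c=d[n];im=c["img"][y:y+h,x:x+w].astype(int)
    bg=np.median(im.reshape(-1,3),0); b=im[...,0]; yl=im[...,2]-im[...,0]
    print(n,bg,im[h//2,w//2],np.percentile(yl,[5,50,95]))
    thr=(np.percentile(yl,10)+np.percentile(yl,90))/2
    m=cv2.morphologyEx(((yl<thr)&(b>110)).astype('uint8'),cv2.MORPH_OPEN,np.ones((3,3)))
    k,l,st,ce=cv2.connectedComponentsWithStats(m);i=1+st[1:,4].argmax()
    cn=max(cv2.findContours((l==i).astype('uint8'),cv2.RETR_EXTERNAL,cv2.CHAIN_APPROX_NONE)[0],key=cv2.contourArea)
    q=cv2.approxPolyDP(cv2.convexHull(cn),4,True)[:,0]+[x,y]
    P=[atz(c,u,14).round(1)[:2].tolist() for u in q];print(st[i],P,"centroid",atz(c,ce[i]+[x,y],14))
E
```

```text
11.3 [-0.56086174  0.49438039 -2.16708058] [ 0.08639848  0.35045475 -0.01186692]
[ 1.34036556e+02 -6.65927196e-02 -1.02872970e+00]
top [106. 134. 137.] [146 145 140] [-6. 30. 34.]
[   8    6   43   44 1194] [[574.9, 287.8], [536.9, 185.9], [429.4, 224.5], [470.0, 325.5]] centroid [501.92542421 256.22458881  14.        ]
scene [130. 163. 174.] [195 194 195] [ 0. 44. 45.]
[  14    8   49   34 1009] [[440.9, 218.5], [474.4, 320.5], [566.0, 291.4], [533.1, 189.9]] centroid [505.66146646 255.12487513  14.        ]
```

Fully withdrawn (134 mm out, no contact force). The pad centre from two views agrees: ≈(504,255.5). I'll level the rod and go high over the pad, then descend.

```bash
python3 - <<'E'
from h import *
d=pickle.load(open("c0.pkl","rb"));print("jar",atz(d["top"],(227,156),75))
G=Rg(-.1); tip=np.array([504,255.5,114]); t=tip+G.apply([75+GX,0,GZ-19]);print(t)
a=plan(t+[0,0,110],Rtool(G,-1),n=9)
E
```

```text
jar [704.3416317  327.92271942  75.        ]
[640.31557064 241.82282192  95.8       ]
n 9 dr/row [-3.31, -0.33, -1.23] d [-28.  300.6   9.4]
[-0.031, 0.0105, -0.0073]
[-0.0313, 0.0103, -0.0065]
[-0.0315, 0.0099, -0.0057]
[-0.0318, 0.0096, -0.005]
[-0.032, 0.0092, -0.0043]
[-0.0322, 0.0087, -0.0036]
[-0.0324, 0.0082, -0.0029]
[-0.0326, 0.0076, -0.0022]
[-0.0328, 0.0071, -0.0016]
```

>>> arm_command(
  travel=[
    [-0.031,0.0105,-0.0073],
    [-0.0313,0.0103,-0.0065],
    [-0.0315,0.0099,-0.0057],
    [-0.0318,0.0096,-0.005],
    [-0.032,0.0092,-0.0043],
  ],
  dr=[
    [-3.31,-0.33,-1.23],
    [-3.31,-0.33,-1.23],
    [-3.31,-0.33,-1.23],
    [-3.31,-0.33,-1.23],
    [-3.31,-0.33,-1.23],
  ],
  hand=[1,1,1,1,1],
)

```text
time_s: 11.8
tool_pos: [651.8, 109.7, 201.8]
ee_rot: [-1.912, 2.301, -0.278]
force: [-1.0, 0.6, -2.5]
opening: 21.1
```

>>> arm_command(
  travel=[
    [-0.0322,0.0087,-0.0036],
    [-0.0324,0.0082,-0.0029],
    [-0.0326,0.0076,-0.0022],
    [-0.0328,0.0071,-0.0016],
    [0,0,0],
  ],
  dr=[
    [-3.31,-0.33,-1.23],
    [-3.31,-0.33,-1.23],
    [-3.31,-0.33,-1.23],
    [-3.31,-0.33,-1.23],
    [0,0,0],
  ],
  hand=[1,1,1,1,1],
)

```text
time_s: 12.3
tool_pos: [639.2, 245.3, 205.3]
ee_rot: [2.113, -2.324, -0.002]
force: [0.2, -0.2, -2.3]
opening: 20.7
```

>>> arm_command(
  travel=[
    [0,0,0],
    [0,0,0],
    [0,0,0],
  ],
  dr=[
    [0,0,0],
    [0,0,0],
    [0,0,0],
  ],
  hand=[1,1,1],
)

```text
time_s: 12.6
tool_pos: [640.3, 240.9, 206.7]
ee_rot: [-2.107, 2.329, -0.002]
force: [1.3, -0.4, -2.5]
opening: 20.4
```

```bash
python3 - <<'E'
from h import *
from plant import env
s=env.state();print(s["time_s"],s["tool_pos"],s["qpos"].round(2),s["force"],s["opening"])
G=Rg(-.1); tip=np.array([504,255.5,114]); t=tip+G.apply([75+GX,0,GZ-19])
plan(t,Rtool(G,-1),n=4)
E
```

```text
12.6 [640.29865158 240.87465287 206.66791938] [ 0.31  0.62  1.11 -0.    1.4   1.98] [ 1.25778862 -0.4088345  -2.47390055] 20.436199603172074
n 4 dr/row [-0.03, 0.0, -0.0] d [   0.     0.9 -110.9]
[-0.0002, 0.0001, 0.0277]
[-0.0002, 0.0001, 0.0277]
[-0.0002, 0.0, 0.0277]
[-0.0002, 0.0, 0.0277]
```

>>> arm_command(
  travel=[
    [-0.0002,0,0.0277],
    [-0.0002,0,0.0277],
    [-0.0002,0,0.0277],
    [-0.0002,0,0.0277],
    [0,0,0],
  ],
  dr=[
    [-0.03,0,0],
    [-0.03,0,0],
    [-0.03,0,0],
    [-0.03,0,0],
    [0,0,0],
  ],
  hand=[1,1,1,1,1],
)

```text
time_s: 13.1
tool_pos: [638.9, 241.4, 91.9]
ee_rot: [2.104, -2.325, -0.005]
force: [-0.2, -0.2, -1.6]
opening: 20.5
```

>>> arm_command(
  travel=[
    [0,0,0],
    [0,0,0],
    [0,0,0],
    [0,0,0],
    [0,0,0],
  ],
  dr=[
    [0,0,0],
    [0,0,0],
    [0,0,0],
    [0,0,0],
    [0,0,0],
  ],
  hand=[1,1,1,1,1],
)

```text
time_s: 13.6
tool_pos: [640.7, 242.7, 96.4]
ee_rot: [-2.108, 2.328, 0.0]
force: [-0.8, -0.4, -2.1]
opening: 20.6
```

```bash
python3 - <<'E'
from h import *
from plant import env,capture
s=env.state();print(s["time_s"],s["tool_pos"],s["dq"].round(3),s["force"],s["torque"])
M=Ro.from_rotvec(s["ee_rot"]).as_matrix();g=np.array(s["tool_pos"])-19*M[:,2];gz=-M[:,2];gy=-M[:,0];gx=np.cross(gy,gz)
O=g-GX*gx-GZ*gz; print("tip",O-75*gx,gx)
o=[]
for n in("scene","top"):
    c=capture(n);u=np.array([[504,255.5,14],O-75*gx,O,O+118*gx]);q=proj(c,u);x,y=(q[1]-[50,37]).astype(int);print(n,x,y,q.round(1).tolist())
    k=c["img"][y:y+75,x:x+100];k=np.clip((k/255.)**.7*255,0,255).astype('uint8')
    o.append(cv2.resize(k,None,fx=4,fy=4,interpolation=cv2.INTER_CUBIC))
    pickle.dump(c,open(f"e_{n}.pkl","wb"))
cv2.imwrite("pics/end.png",np.hstack(o))
E
```

```text
13.6 [640.73415249 242.66911369  96.44806368] [-0.     0.005  0.001 -0.002 -0.001 -0.   ] [-0.82441433 -0.36327445 -2.10438465] [-0.03639997 -0.05320624  0.04133971]
tip [504.39612339 256.18793844 114.59808297] [ 9.95111348e-01 -9.87586569e-02  3.64785829e-04]
scene 357 154 [[403.3, 219.0], [407.9, 191.9], [402.3, 209.1], [392.3, 239.2]]
top 195 178 [[251.1, 218.8], [245.3, 215.0], [248.2, 191.3], [252.6, 154.9]]
```

View pics/end.png

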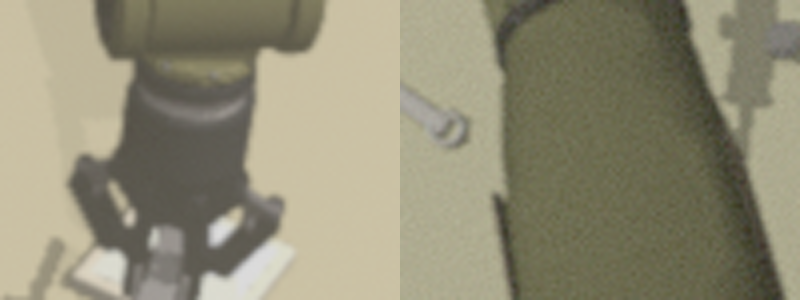

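The scene half shows the gripper over the pad with the handle end facing the camera. The tip is hidden behind the gripper, and the arm blocks the top view. I'll check for slip or tilt in the grip with the wrist camera, against the view taken before insertion.

```bash
python3 - <<'E'
from h import *
from plant import env,capture
c=capture("wrist");a=c["img"][130:200,260:380];b=pickle.load(open("w2.pkl","rb"))[0]["img"][130:200,260:380]
e=pickle.load(open("e_scene.pkl","rb"))["img"][150:290,340:460]
f=lambda k,s:cv2.resize(np.clip((k/255.)**.7*255,0,255).astype('uint8'),None,fx=s,fy=s,interpolation=cv2.INTER_CUBIC)
cv2.imwrite("pics/slip.png",np.hstack([np.vstack([f(b,3),f(a,3)]),f(e,3)]))
E
```

```text
(no output)
```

View pics/slip.png

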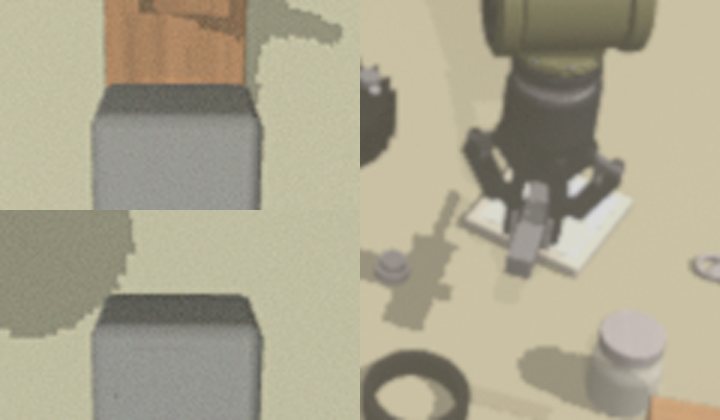

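The handle end sits at the same pixels as before insertion (edges at 84/117 then, 85/116 now), so there is no slip and no tilt. The nut, jar and tape are undisturbed. Handing in.

```bash
python3 -c "
from plant import env
print(env.close_job()); s=env.state(); print(s['time_s'],s['tool_pos'],s['opening'])"
```

```text
the job is handed in; nothing more can be done
None
the job is handed in; nothing more can be done
```

I took the gauge from its cradle and pushed the shank into the black housing's tube until the collar stopped on the mouth. I then pulled it fully out and handed in at about 14 s, with the rod still gripped level over the light pad.

- **Insertion:** the push force rose to about 20 N with no further advance, about 2 mm short of my estimated depth, which is within the calibration error. The scene picture showed the collar on the tube mouth. After withdrawal the contact force was back to zero.
- **Final pose:** by the measured arm pose, the tip is at about (504, 256, 115) mm. The pad centre is at about (504, 255.5, 14) mm, so the tip is about 10 cm above it. The rod is level to within 0.1°.
- **Grip:** the wrist picture shows the handle in the same place as before insertion, so the rod did not slip or tilt.
- **Not confirmed:** in the last pictures the gripper and arm hid the tip from the fixed cameras. Its position is calculated from the arm pose, not seen directly. The nut, jar and tape looked undisturbed; I did not check the other items one by one at the end.

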